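# Shift a bottle along the stirrer and click its place on

### The arm

A 7-joint arm with a two-finger parallel gripper is mounted at the origin on a cart in front of the work surface, level with it; the furniture and walls round the work are solid. World frame = base frame: x ahead of the robot, y to its left, z up, the work surface at z = 0. Lengths are in m, angles in rad, forces in N, time in s.
With the tool pointing down it reaches from about 0.425 to 0.825 m from the base axis. Payload 3.6 kg.
Tool frame: the origin (TCP) lies midway between the tips of the shut fingers; the grasp point (between the pads) lies 19 mm behind it; z points along the fingers, y is the line along which they close (so a half turn about z gives the same grasp; the last joint's range is limited). The gripper opens to 93 mm and grips with 3 to 60 N. Pads are 15 mm wide; open, the fingers measure 128 mm over their backs; the gripper's body (75 mm by 188 mm) begins 65 mm behind the grasp point.
Start: joints at [-1.329, 0.615, -0.013, 1.423, 0.008, 1.103, -0.04], TCP at [0.173, 0.627, 0.185] pointing down, gripper open.
Joint ranges: [-3.12, 3.12], [-0.3, 2.06], [-1.34, 1.32], [0.26, 2.42], [-1.36, 4.5], [0.01, 1.98], [-2.84, 2.84]. Speed limits (rad/s): [2.79, 2.79, 3.14, 3.14, 3.14, 3.14, 3.14].

### API

Orientations are given as a 3x3 rotation matrix whose columns are the frame's x, y, z axes.
In Python, from station import readout, cams, job_done gives the robot as it stands. The module is installed in compiled form; this text tells all that it offers.
- The arm moves only by the tool move_arm, never from a script. Its argument "series" is a list of rows, each a list of 7 numbers: the finger opening in m, from 0 to 0.093, then the shift along the tool's x, y, z in m, then the turn, a rotation vector about the tool's x, y, z in rad. In form: [[gripper, dx, dy, dz, rx, ry, rz], ...]. A call has 1 to 20 rows; each row is the pose to reach, as a shift and turn from the pose commanded when the call began, along the tool's axes at that moment; what a row does not reach only later rows make up. A row lasts 1/12 s, in which the tool goes at most 41.7 mm and 7.16 degrees, less where a joint would pass 70% of its speed; a pose out of reach is approached as far as the arm can. A call with a gripper value outside its range is refused whole. The fingers move at their own pace and stop on an object; "squeeze" is the grip in N (left out, the last holds). Time passes only in rows, so rows that repeat a pose let the fingers close. It gives the time, the measured TCP pose, the force, the opening and the grip force at its end, in the units of the state.
- readout.sense(): the state, without advancing time (a new reading comes with each control period).
- cams.read_camera(name): name is "scene" or "top" or "wrist"; returns (picture, depth): 480x640x3 uint8, red, green, blue; 480x640 float32, m along the optical axis (not along the pixel's ray), 0 where there is no reading.
- cams.get_calibration(name): a dict with "intrinsics" (3x3 intrinsics, pixels), "xyz" and "rotation" of the camera in the world. Camera axes: x right, y up, looking along -z (the intrinsics and any distortion apply to the point x, -y, -z); pixel columns grow to the right and rows downward; lengths in m; the calibration is good to about 2 mm. The wrist camera is an equidistant fisheye: a pixel r from the principal point sees the ray r / f radians off the axis. A picture is of the moment at which its call begins: read the wrist's pose just before it. get_calibration takes no time and is no camera call; for the wrist camera it gives the pose at the moment of the call.
- job_done(): hands the job in; it is judged then, once.
The state is a dict: "time_s": time; "joint_positions": joint angles; "dq": joint speeds; "joint_efforts": joint torques, N m; "tcp_pos": TCP position; "orientation": TCP orientation; "force": force on the tool from outside, world axes, zero at the start; "moment": the same for the moment, N m; "finger_gap": opening from 0.0 (shut) to 1.0 (fully open); "finger_force": force on a finger pad.
Only numpy, scipy, OpenCV 4.12 (cv2) and the standard library are available. Lean on these libraries where they do the work, as an engineer would, in place of code of your own. Each camera call takes 0.05 s, during which the arm holds its last target. There are 200 camera calls.

### The job

Move the capped bottle to the free middle place of the three-place magnetic stirrer: slide it along the top plate, without lifting or tipping it, until it stands inside the middle circle. Then start that place by turning the middle knob one click clockwise, from off into the first step, so that it rests there. Leave the conical flask and the two outer knobs as they are.

Things in the scene. Friction and masses are not known exactly. Their poses are not given: they have to be found in the camera images.
- stirrer: White magnetic stirrer, fixed, 220 (x) x 360 (y) x 62 mm. Origin at the centre of its underside, z up. Level top plate at z = 62 mm, x -20 to +107 mm, with three printed circles (80 mm inside) in a row along y, 115 mm apart. In front of it (x -110 to -25 mm) a dark panel slopes 14.5 degrees down to the robot, with a black knob before each circle, 112 mm from its centre.
- place_mid (a point): Centre of the middle circle, on the top plate; axes as the stirrer's.
- place_left (a point): Centre of the left circle (stirrer's +y), on the top plate.
- place_right (a point): Centre of the right circle (stirrer's -y), on the top plate.
- bottle: Clear round laboratory bottle with a blue screw cap, 56 mm in diameter, 101 mm high, 0.25 kg (varies), loose. Origin at the centre of its underside, z up. It starts on the left or on the right circle.
- flask: Small clear conical flask, 45 mm across the foot, 62 mm high, loose; origin at the centre of its underside. It stands on the outer circle that the bottle does not occupy.
- knob_mid_grip (a point): Point on the middle knob's axis, 21 mm above the panel. Round black skirt, 49 mm across, up to 10 mm above the panel; on it a straight grip bar 52 mm long, 11 mm wide, from 10 to 31 mm above the panel. z is the knob's axis (normal to the panel), x runs along the bar to its pointer end (white line); the axes turn with the knob.
- knob_mid (a joint): Middle knob, rad, grows clockwise seen from above. Three sprung positions: 0 off (pointer 0.9 rad left of the panel's uphill line, at one dot), 0.9 first step (pointer uphill, two dots), 1.8 second step (three dots). Turned half way (0.45 rad) it clicks over and falls into the first step by itself. Takes up to 0.11 N m.
- knob_left (a joint): Angle of the left knob, like knob_mid; it is off and stays off.
- knob_right (a joint): Angle of the right knob, like knob_mid; it is off and stays off.
Things that resemble listed ones, but are neither listed nor needed, are in the scene too. Leave any green, orange or turquoise look-alike of the bottle alone.

How it is judged:
By the outcome, as a careful person would: the job done as asked, in the order asked, and still so for the second after the job is handed in, with the robot touching nothing.
It also fails if it takes over 48 s, if anything falls off the work surface, if the arm or the gripper's body presses on something with over 40 N, if the wrist force passes 120 N, or if a joint passes its speed limit or range.

## Working session

There is one attempt and no reset: what is moved stays moved. The work goes in short steps, Python scripts to look and compute and a tool call to move; the robot and the scene stay as the last step left them, time stands still between calls to the robot, and variables do not carry over. Pictures are saved under pics/ and viewed, at most 10 in all, crops included, and the job is handed in when it is done.

Besides the shell and the picture viewer there is one more tool, called after "Request:" as a command line: name --pt "numbers of a row" for each row, then --argument value for the rest. move_arm: Moves the arm, as the interface text tells. Its arguments: {"type":"object","properties":{"series":{"type":"array","items":{"type":"array","items":{"type":"number"}}},"squeeze":{"type":"number"}},"required":["series"]}

```bash
mkdir -p pics
python3 - <<'E'
from station import readout,cams
import cv2,numpy as np
np.set_printoptions(precision=4,suppress=True)
for n in ['scene','top']:
    p,d=cams.read_camera(n); cv2.imwrite(f'pics/{n}0.png',p[:,:,::-1]); np.savez(f'{n}0.npz',p=p,d=d)
    c=cams.get_calibration(n); print(n,c)
s=readout.sense(); print(s['time_s'],s['tcp_pos'],s['orientation'],s['finger_gap'])
E
```

```text
scene {'intrinsics': array([[508.2187,   0.    , 314.4805],
       [  0.    , 508.2187, 237.0601],
       [  0.    ,   0.    ,   1.    ]]), 'xyz': array([ 0.0553, -0.5354,  0.5117]), 'rotation': array([[ 0.7203,  0.3649, -0.5899],
       [-0.6933,  0.3517, -0.629 ],
       [-0.022 ,  0.8621,  0.5063]])}
top {'intrinsics': array([[501.1999,   0.    , 319.1591],
       [  0.    , 501.1999, 248.2654],
       [  0.    ,   0.    ,   1.    ]]), 'xyz': array([0.423 , 0.0156, 0.9119]), 'rotation': array([[ 0.0156,  0.9875, -0.1569],
       [-0.9998,  0.0166,  0.0051],
       [ 0.0077,  0.1568,  0.9876]])}
0.1 [0.1724 0.6259 0.1843] [[-0.9641  0.2655 -0.0006]
 [ 0.2655  0.9641 -0.0023]
 [-0.0001 -0.0023 -1.    ]] 1.0004317320247484
```

View pics/scene0.png

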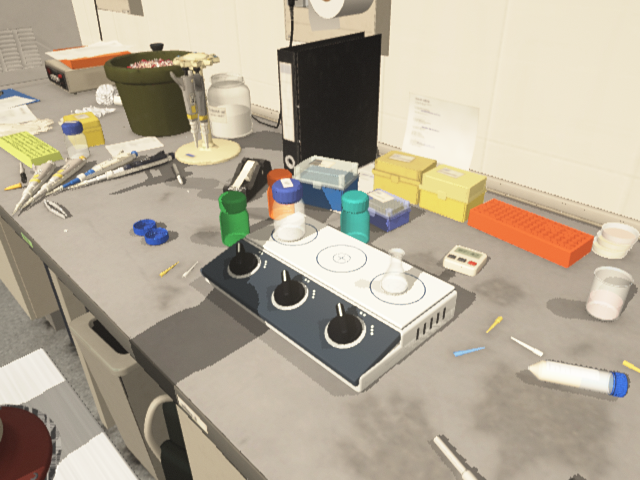

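View pics/top0.png

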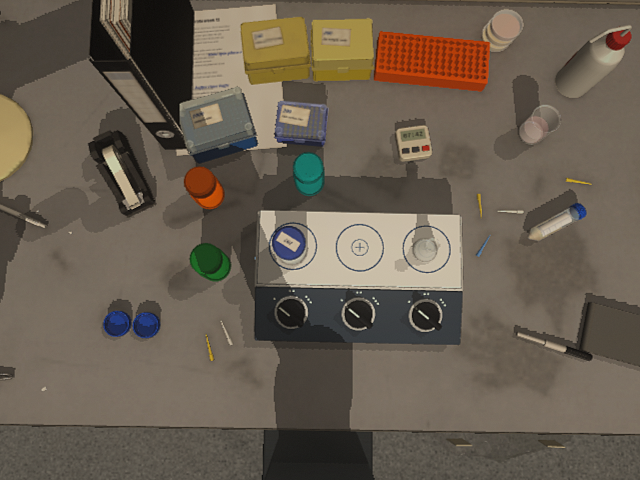

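The scene shows the bottle (blue cap, top image (289,245)) on the left circle. The middle circle is at (360,247) and free, and the flask is on the right at (425,249). The middle knob is at (358,314), with look-alikes at (210,262), (203,187) and (308,172).

```bash
cat > h.py <<'E'
import numpy as np,cv2
from station import cams,readout
np.set_printoptions(precision=4,suppress=True)
def ray(c,u,v):
    K=c['intrinsics']; x=(u-K[0,2])/K[0,0]; y=(v-K[1,2])/K[1,1]
    return c['rotation']@np.array([x,-y,-1.])
def onplane(c,u,v,z,n=(0,0,1),p0=None):
    n=np.array(n,float); p0=np.array([0,0,z]) if p0 is None else p0
    r=ray(c,u,v); return c['xyz']+r*(n@(p0-c['xyz']))/(n@r)
E
python3 - <<'E'
from h import *
f=np.load('top0.npz'); p=f['p'];d=f['d']; c=cams.get_calibration('top')
hsv=cv2.cvtColor(p,cv2.COLOR_RGB2HSV)
# panel: dark bluish; plate: white
roi=np.zeros(p.shape[:2],np.uint8); roi[200:350,245:475]=1
white=((p.min(2)>150)&(roi>0)).astype(np.uint8)
white=cv2.morphologyEx(white,cv2.MORPH_CLOSE,np.ones((9,9)))
cs,_=cv2.findContours(white,0,2); k=max(cs,key=cv2.contourArea); r=cv2.minAreaRect(k)
for q in cv2.boxPoints(r): print('plate corner',q,onplane(c,*q,.062))
# rings
g=p.min(2)
dark=((g<140)&(roi>0)).astype(np.uint8); dark[285:]=0
cs,h=cv2.findContours(dark,cv2.RETR_CCOMP,cv2.CHAIN_APPROX_NONE)
for k in cs:
    if len(k)>60:
        e=cv2.fitEllipse(k); print('ring',len(k),e,onplane(c,*e[0],.062))
# caps
for nm,lo,hi,rg in [('blue',(105,120,50),(130,255,255),(215,280,262,322)),('green',(45,100,30),(80,255,255),(230,290,180,240)),('turq',(82,80,50),(100,255,255),(145,200,285,330))]:
    m=cv2.inRange(hsv,lo,hi); mm=np.zeros_like(m); a,b,e,f_=rg; mm[a:b,e:f_]=m[a:b,e:f_]
    ys,xs=np.nonzero(mm); cs,_=cv2.findContours(mm,0,2); k=max(cs,key=cv2.contourArea)
    ce,rr=cv2.minEnclosingCircle(k); print(nm,ce,rr,onplane(c,*ce,.163 if nm=='blue' else .101), 'depth',np.median(d[ys,xs]))
# knob bar white line
m=((g>150)&(roi>0)).astype(np.uint8); m[:296]=0;m[332:]=0
n,l,st,cc=cv2.connectedComponentsWithStats(m)
for i in range(1,n):
    if st[i,4]>5: print(st[i],cc[i],onplane(c,*cc[i],.075))
im=cv2.resize(p[205:345,250:470],None,fx=3.6,fy=3.6,interpolation=cv2.INTER_CUBIC); cv2.imwrite('pics/z.png',im[:,:,::-1])
E
```

```text
plate corner [258.3922 290.2075] [0.4844 0.113  0.062 ]
plate corner [260.2226 210.2799] [0.6231 0.1146 0.062 ]
plate corner [462.7195 214.9173] [ 0.621  -0.2375  0.062 ]
plate corner [460.8891 294.8448] [ 0.4821 -0.2303  0.062 ]
ring 134 ((359.412109375, 247.28367614746094), (46.93535614013672, 47.738975524902344), 109.63983154296875) [ 0.5609 -0.0579  0.062 ]
ring 129 ((359.3688049316406, 247.34645080566406), (45.546966552734375, 46.43727493286133), 115.55038452148438) [ 0.5608 -0.0578  0.062 ]
ring 922 ((355.5885925292969, 242.76541137695312), (94.5883560180664, 254.65570068359375), 90.08353424072266) [ 0.5687 -0.0513  0.062 ]
ring 125 ((293.9286193847656, 247.8192901611328), (37.537418365478516, 42.31084060668945), 56.7357063293457) [0.5581 0.0545 0.062 ]
ring 232 ((427.420166015625, 249.54312133789062), (40.37903594970703, 44.99024963378906), 115.97725677490234) [ 0.559  -0.1749  0.062 ]
ring 77 ((267.7809143066406, 222.33645629882812), (16.58293914794922, 32.18549728393555), 177.64039611816406) [0.602  0.1008 0.062 ]
blue (288.15338134765625, 243.08168029785156) 15.982863426208496 [0.5492 0.0588 0.163 ] depth 0.7610948
green (209.0, 263.0) 21.260391235351562 [0.5246 0.1903 0.101 ] depth 0.82108516
turq (308.73529052734375, 173.6764678955078) 21.745920181274414 [0.6782 0.0309 0.101 ] depth 0.84697556
[303 302   4  14  18] [305.1111 307.8889] [0.4555 0.033  0.075 ]
[370 303   5  19  26] [372.5385 312.3077] [ 0.45   -0.0789  0.075 ]
[436 303   6  15  19] [439.4211 309.8947] [ 0.4557 -0.1901  0.075 ]
[349 309  10   8  16] [353.375 312.5  ] [ 0.4491 -0.0471  0.075 ]
[419 311  10   8  16] [423.375 314.5  ] [ 0.4477 -0.1633  0.075 ]
```

View pics/z.png

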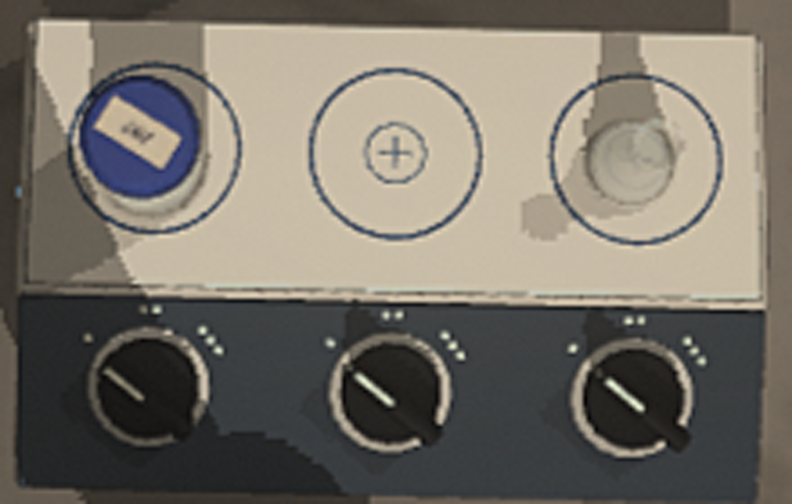

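The crop shows the printed circles at about (293,246), (360,247) and (427,249) in the full image. All knob pointers are at one dot (off), and the middle knob's centre is at about (358,313). The stirrer's yaw is about 0. Next I go above the bottle.

Request:
move_arm --pt "0.093 -0.514 -0.446 -0.025 0 0 -0.269" --pt "0.093 -0.514 -0.446 -0.025 0 0 -0.269" --pt "0.093 -0.514 -0.446 -0.025 0 0 -0.269" --pt "0.093 -0.514 -0.446 -0.025 0 0 -0.269" --pt "0.093 -0.514 -0.446 -0.025 0 0 -0.269" --pt "0.093 -0.514 -0.446 -0.025 0 0 -0.269" --pt "0.093 -0.514 -0.446 -0.025 0 0 -0.269" --pt "0.093 -0.514 -0.446 -0.025 0 0 -0.269" --pt "0.093 -0.514 -0.446 -0.025 0 0 -0.269" --pt "0.093 -0.514 -0.446 -0.025 0 0 -0.269" --pt "0.093 -0.514 -0.446 -0.025 0 0 -0.269" --pt "0.093 -0.514 -0.446 -0.025 0 0 -0.269" --pt "0.093 -0.514 -0.446 -0.025 0 0 -0.269" --pt "0.093 -0.514 -0.446 -0.025 0 0 -0.269" --pt "0.093 -0.514 -0.446 -0.025 0 0 -0.269" --pt "0.093 -0.514 -0.446 -0.025 0 0 -0.269" --pt "0.093 -0.514 -0.446 -0.025 0 0 -0.269" --pt "0.093 -0.514 -0.446 -0.025 0 0 -0.269" --pt "0.093 -0.514 -0.446 -0.025 0 0 -0.269" --pt "0.093 -0.514 -0.446 -0.025 0 0 -0.269"

```text
time_s: 1.77
tcp_pos: [0.5487, 0.062, 0.2099]
orientation: [[-1.0, -0.003, -0.002], [-0.003, 1.0, 0.001], [0.002, 0.001, -1.0]]
force: [-0.8, 1.0, -0.8]
finger_gap: 1.001
finger_force: 0.0
```

Run:
```python
from h import *
s=readout.sense(); print(s['time_s'],s['tcp_pos'],s['orientation'],s['force'],s['joint_positions'])
c=cams.get_calibration('wrist');p,d=cams.read_camera('wrist'); print(c)
cv2.imwrite('pics/w1.png',p[:,:,::-1]);np.savez('w1.npz',p=p,d=d,**c)
```

```text
1.7667 [0.5487 0.062  0.2099] [[-1.     -0.0025 -0.0017]
 [-0.0025  1.      0.0013]
 [ 0.0017  0.0013 -1.    ]] [-0.8042  1.0087 -0.7577] [-0.1693  0.4381  0.0271  1.6753 -0.0152  1.0299  1.4364]
{'intrinsics': array([[371.6483,   0.    , 325.9038],
       [  0.    , 371.6483, 245.1881],
       [  0.    ,   0.    ,   1.    ]]), 'xyz': array([0.4729, 0.0617, 0.4095]), 'rotation': array([[-0.0033, -0.9619, -0.2733],
       [ 1.    , -0.0025, -0.0032],
       [ 0.0024, -0.2733,  0.9619]])}
```

View pics/w1.png

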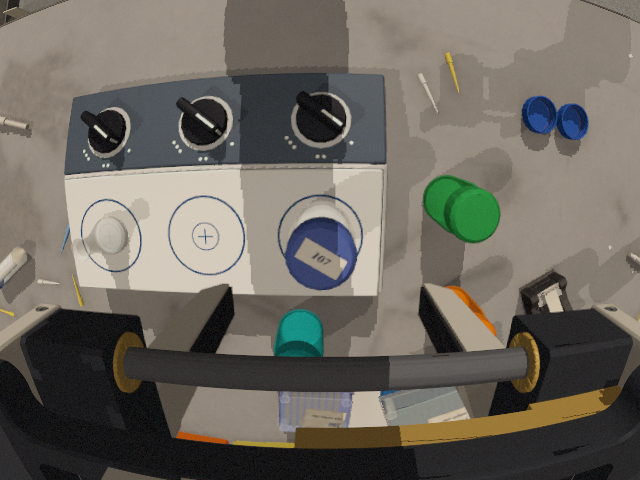

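The wrist view shows the bottle cap at (321,254), the middle circle at (206,236), and the middle knob at about (205,123), with its bar's pointer towards the dots. Next I refine these positions with the fisheye rays.

```bash
cat >> h.py <<'E'
def fray(c,u,v):
    K=c['intrinsics']; x=u-K[0,2]; y=v-K[1,2]; r=np.hypot(x,y); t=r/K[0,0]; s=np.sin(t)/max(r,1e-9)
    return c['rotation']@np.array([x*s,-y*s,-np.cos(t)])
def fon(c,u,v,z):
    r=fray(c,u,v); return c['xyz']+r*(z-c['xyz'][2])/r[2]
E
python3 - <<'E'
from h import *
f=np.load('w1.npz'); p=f['p']; d=f['d']; c={k:f[k] for k in('intrinsics','xyz','rotation')}
hsv=cv2.cvtColor(p,cv2.COLOR_RGB2HSV)
m=cv2.inRange(hsv,(105,120,50),(130,255,255)); m[:205]=0;m[300:]=0;m[:,:280]=0;m[:,362:]=0
m=cv2.morphologyEx(m,cv2.MORPH_OPEN,np.ones((5,5)))
cs,_=cv2.findContours(m,0,2);k=max(cs,key=cv2.contourArea); ce,r=cv2.minEnclosingCircle(k)
print('cap',ce,r,fon(c,*ce,.163), 'depth',np.median(d[m>0]))
q=np.array([fon(c,*x[0],.163) for x in k]); print(q.min(0),q.max(0),(q.min(0)+q.max(0))/2)
g=p.min(2); dk=(g<140).astype(np.uint8); dk[:,:160]=0;dk[:,255:]=0;dk[:190]=0;dk[280:]=0
cs,_=cv2.findContours(dk,0,1)
k=max(cs,key=lambda k:cv2.boundingRect(k)[2]); q=np.array([fon(c,*x[0],.062) for x in k]); print('ring',cv2.boundingRect(k),q.min(0),q.max(0),(q.min(0)+q.max(0))/2)
# knob skirt ring centre, both views
ct=cams.get_calibration('top')
for z in(.055,.06,.065): print(z,fon(c,205,124,z),onplane(ct,358.3,313.3,z))
# white line
w=(g>150).astype(np.uint8); w[:,:170]=0;w[:,240:]=0;w[:85]=0;w[160:]=0
n,l,st,cc=cv2.connectedComponentsWithStats(w)
for i in range(1,n): 
  if st[i,4]>10: print(st[i],cc[i])
im=cv2.resize(p[85:175,155:275],None,fx=6,fy=6,interpolation=cv2.INTER_CUBIC); cv2.imwrite('pics/k.png',im[:,:,::-1])
E
```

```text
cap (317.5, 224.5) 7.905794143676758 [0.5283 0.0567 0.163 ] depth 0.2571025
[0.5245 0.0516 0.163 ] [0.5308 0.0618 0.163 ] [0.5276 0.0567 0.163 ]
ring (168, 196, 77, 79) [ 0.5218 -0.0993  0.062 ] [ 0.6029 -0.0173  0.062 ] [ 0.5624 -0.0583  0.062 ]
0.055 [ 0.4516 -0.0549  0.055 ] [ 0.4485 -0.057   0.055 ]
0.06 [ 0.4519 -0.0533  0.06  ] [ 0.4484 -0.0566  0.06  ]
0.065 [ 0.4522 -0.0516  0.065 ] [ 0.4482 -0.0561  0.065 ]
[192  96  41  42 201] [222.5174 111.8109]
[179 113  10  34  74] [181.973  131.7703]
[196 114  18  14  64] [204.4375 120.4219]
[230 142   4   3  11] [231.6364 143.0909]
```

View pics/k.png

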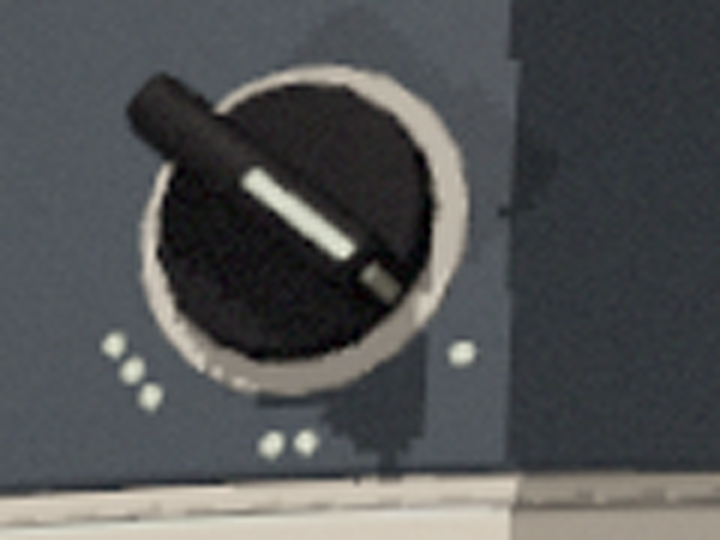

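Run:
```python
from h import *
f=np.load('w1.npz'); p=f['p']; d=f['d']; c={k:f[k] for k in('intrinsics','xyz','rotation')}
hsv=cv2.cvtColor(p,cv2.COLOR_RGB2HSV); print(hsv[230,320],hsv[275,340],hsv[250,295])
m=cv2.inRange(hsv,(105,90,30),(130,255,255)); m[:205]=0;m[300:]=0;m[:,:280]=0;m[:,362:]=0
m=cv2.morphologyEx(m,cv2.MORPH_CLOSE,np.ones((5,5)));m=cv2.morphologyEx(m,cv2.MORPH_OPEN,np.ones((5,5)))
cs,_=cv2.findContours(m,0,2);k=cv2.convexHull(max(cs,key=cv2.contourArea)); ce,r=cv2.minEnclosingCircle(k)
q=np.array([fon(c,*x[0],.163) for x in k]); print(ce,r,fon(c,*ce,.163),q.min(0),q.max(0),(q.min(0)+q.max(0))/2,np.median(d[250:265,310:330]))
```

```text
[114 115 106] [115 108 102] [114 115 106]
(321.1166076660156, 252.45884704589844) 37.285247802734375 [0.5482 0.0592 0.163 ] [0.5238 0.0332 0.163 ] [0.5756 0.0848 0.163 ] [0.5497 0.059  0.163 ] 0.25831202
```

Request:
move_arm --pt "0.093 0 -0.003 0.03 0.001 -0.001 0" --pt "0.093 0 -0.003 0.06 0.001 -0.001 0" --pt "0.093 0 -0.003 0.09 0.001 -0.001 0" --pt "0.093 0 -0.003 0.11 0.001 -0.001 0" --pt "0.093 0 -0.003 0.12 0.001 -0.001 0" --pt "0.093 0 -0.003 0.12 0.001 -0.001 0" --pt "0.093 0 -0.003 0.12 0.001 -0.001 0" --squeeze 6

```text
time_s: 2.4
tcp_pos: [0.5498, 0.0584, 0.0908]
orientation: [[-1.0, -0.002, 0.001], [-0.002, 1.0, -0.001], [-0.001, -0.001, -1.0]]
force: [0.4, 1.0, 1.5]
finger_gap: 1.001
finger_force: 0.0
```

Request:
move_arm --pt "0.065 0 0 0 0 0 0" --pt "0.06 0 0 0 0 0 0" --pt "0.055 0 0 0 0 0 0" --pt "0.05 0 0 0 0 0 0" --pt "0.05 0 0 0 0 0 0" --pt "0.05 0 0 0 0 0 0" --pt "0.05 0 0 0 0 0 0" --pt "0.05 0 0 0 0 0 0" --squeeze 6

```text
time_s: 3.07
tcp_pos: [0.5499, 0.0579, 0.0905]
orientation: [[-1.0, -0.001, 0.002], [-0.001, 1.0, -0.0], [-0.002, -0.0, -1.0]]
force: [-0.4, 1.5, -0.5]
finger_gap: 0.557
finger_force: 6.0
```

Run:
```python
from h import *
p,d=cams.read_camera('scene')
im=cv2.resize(p[150:330,180:420],None,fx=3.3,fy=3.3,interpolation=cv2.INTER_CUBIC); cv2.imwrite('pics/s2.png',im[:,:,::-1])
```

```text
(no output)
```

View pics/s2.png

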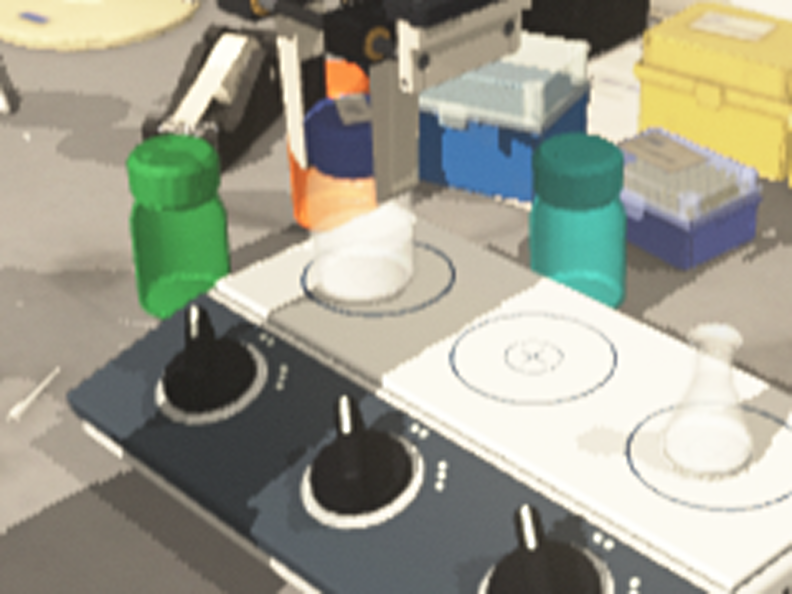

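The crop shows the fingers closed on the bottle's cap (gap 52 mm matches the cap), with the bottle still standing flat on its circle. Next I slide it to the middle with a somewhat firmer grip.

Request:
move_arm --pt "0.045 0 0 0 0 0 0" --pt "0.045 0 0 0 0 0 0" --pt "0.045 -0.001 -0.006 0 0 0 0" --pt "0.045 -0.002 -0.014 0 0 0 0" --pt "0.045 -0.003 -0.022 0 0 0 0" --pt "0.045 -0.004 -0.03 0 0 0 0" --pt "0.045 -0.005 -0.038 0 0 0 0" --pt "0.045 -0.006 -0.046 0 0 0 0" --pt "0.045 -0.007 -0.054 0 0 0 0" --pt "0.045 -0.008 -0.062 0 0 0 0" --pt "0.045 -0.009 -0.07 0 0 0 0" --pt "0.045 -0.01 -0.078 0 0 0 0" --pt "0.045 -0.011 -0.086 0 0 0 0" --pt "0.045 -0.012 -0.094 0 0 0 0" --pt "0.045 -0.012 -0.102 0 0 0 0" --pt "0.045 -0.012 -0.11 0 0 0 0" --pt "0.045 -0.012 -0.116 0 0 0 0" --pt "0.045 -0.012 -0.116 0 0 0 0" --pt "0.045 -0.012 -0.116 0 0 0 0" --squeeze 15

```text
time_s: 4.7
tcp_pos: [0.5613, -0.0618, 0.0904]
orientation: [[-1.0, 0.002, 0.0], [0.002, 1.0, -0.004], [-0.0, -0.004, -1.0]]
force: [-0.6, -0.2, 3.8]
finger_gap: 0.548
finger_force: 15.0
```

Request:
move_arm --pt "0.055 0 0 0 0 0 0" --pt "0.06 0 0 0 0 0 0" --pt "0.066 0 0 0 0 0 0" --pt "0.072 0 0 0 0 0 0" --pt "0.08 0 0 0 0 0 0" --pt "0.08 0 0 0 0 0 0" --pt "0.08 0 0 -0.02 0 0 0" --pt "0.08 0 0 -0.055 0 0 0" --pt "0.08 0 0 -0.09 0 0 0" --pt "0.08 0 0 -0.125 0 0 0" --pt "0.08 0 0 -0.125 0 0 0" --pt "0.08 0 0 -0.125 0 0 0"

```text
time_s: 5.7
tcp_pos: [0.5631, -0.0588, 0.2178]
orientation: [[-1.0, -0.0, 0.006], [-0.0, 1.0, -0.001], [-0.006, -0.001, -1.0]]
force: [0.2, 0.2, -0.6]
finger_gap: 0.86
finger_force: 0.0
```

Run:
```python
from h import *
s=readout.sense(); print(s['time_s'],s['tcp_pos'],s['orientation'],s['joint_positions'])
c=cams.get_calibration('wrist');p,d=cams.read_camera('wrist')
cv2.imwrite('pics/w2.png',p[:,:,::-1]);np.savez('w2.npz',p=p,d=d,**c)
hsv=cv2.cvtColor(p,cv2.COLOR_RGB2HSV)
m=cv2.inRange(hsv,(105,90,30),(130,255,255)); m[:205]=0;m[300:]=0;m[:,:280]=0;m[:,362:]=0
m=cv2.morphologyEx(m,cv2.MORPH_CLOSE,np.ones((5,5)));m=cv2.morphologyEx(m,cv2.MORPH_OPEN,np.ones((5,5)))
cs,_=cv2.findContours(m,0,2);k=cv2.convexHull(max(cs,key=cv2.contourArea)); 
q=np.array([fon(c,*x[0],.163) for x in k]); print('cap',q.min(0),q.max(0),(q.min(0)+q.max(0))/2)
```

```text
5.7 [ 0.5631 -0.0588  0.2178] [[-1.     -0.0004  0.0064]
 [-0.0004  1.     -0.0015]
 [-0.0064 -0.0015 -1.    ]] [ 0.052   0.4484  0.0194  1.6328 -0.0085  1.0541  1.6447]
cap [ 0.5353 -0.085   0.163 ] [ 0.5866 -0.0363  0.163 ] [ 0.5609 -0.0606  0.163 ]
```

View pics/w2.png

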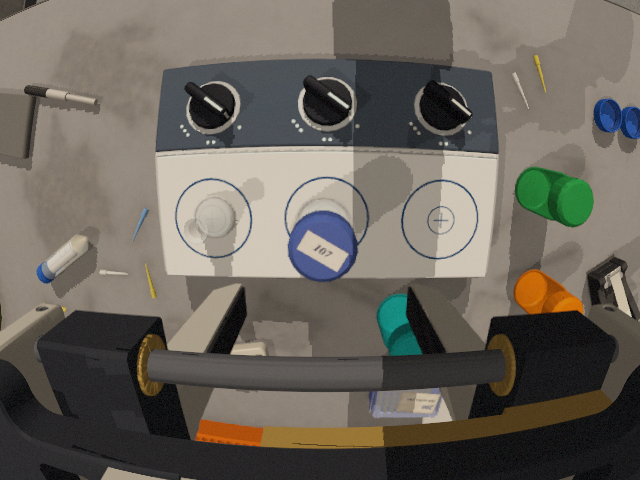

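The view shows the bottle upright and well inside the middle circle (about 2 mm off centre), with the middle knob at (327,104), off. Next I work out the knob approach.

```bash
cat >> h.py <<'E'
from scipy.spatial.transform import Rotation as Ro
a=np.radians(14.5)
N=np.array([-np.sin(a),0,np.cos(a)]); U=np.array([np.cos(a),0,np.sin(a)]); L=np.array([0,1.,0])
def goal(P,h,th):   # TCP h above panel point P, bar at th left of uphill
    x=-(np.cos(th)*U+np.sin(th)*L); z=-N
    return P+h*N, np.stack([x,np.cross(z,x),z],1)
def shift(P,h,th):
    s=readout.sense(); p,R=np.array(s['tcp_pos']),np.array(s['orientation']); t,G=goal(P,h,th)
    print('t',s['time_s'],'tcp',p,'goal',t,'shift',R.T@(t-p),'rot',Ro.from_matrix(R.T@G).as_rotvec())
E
python3 - <<'E'
from h import *
f=np.load('w2.npz'); p=f['p']; d=f['d']; c={k:f[k] for k in('intrinsics','xyz','rotation')}
for z in(.05,.055): print('ring',fon(c,327.5,104,z))
# bar: darkest pixels around knob, highest points by depth
ys,xs=np.mgrid[70:140,290:365]; pts=[]
for v,u in zip(ys.ravel(),xs.ravel()):
    if d[v,u]>0:
        r=fray(c,u,v); ax=-c['rotation'][:,2]; pts.append(c['xyz']+r*d[v,u]/(r@ax))
pts=np.array(pts)
P0=np.array([.450,-.0575,.051]); h=(pts-P0)@N
b=pts[(h>.025)&(h<.04)]; pl=pts[abs(h)<.006]
print('panel h',np.median(((pl-P0)@N)),len(pl),'bar n',len(b),'h',np.median((b-P0)@N))
uv=np.stack([(b-P0)@U,(b-P0)@L],1); print(uv.mean(0),uv.min(0),uv.max(0)); w,V=np.linalg.eigh(np.cov(uv.T)); print('bar angle',np.arctan2(V[1,1],V[0,1]), 'mid of ends',((uv-uv.mean(0))@V[:,1]).min(),((uv-uv.mean(0))@V[:,1]).max())
shift(P0,.06,.9)
E
```

```text
ring [ 0.4507 -0.057   0.05  ]
ring [ 0.4512 -0.0571  0.055 ]
panel h -0.003272643614877299 4034 bar n 510 h 0.026409524351674284
[-0.0008  0.    ] [-0.0192 -0.021 ] [0.0167 0.0205]
bar angle 0.9007802442303181 mid of ends -0.02583387284806639 0.024286474543049243
t 5.75 tcp [ 0.5616 -0.0586  0.2158] goal [ 0.435  -0.0575  0.1091] shift [0.1268 0.0013 0.1065] rot [ 0.1121 -0.2345 -0.8946]
```

Request:
move_arm --pt "0.04 0.127 0.001 0 0.112 -0.2345 -0.895" --pt "0.04 0.127 0.001 0 0.112 -0.2345 -0.895" --pt "0.04 0.127 0.001 0 0.112 -0.2345 -0.895" --pt "0.04 0.127 0.001 0 0.112 -0.2345 -0.895" --pt "0.04 0.127 0.001 0 0.112 -0.2345 -0.895" --pt "0.04 0.127 0.001 0 0.112 -0.2345 -0.895" --pt "0.04 0.127 0.001 0 0.112 -0.2345 -0.895" --pt "0.04 0.127 0.001 0 0.112 -0.2345 -0.895" --pt "0.04 0.127 0.001 0 0.112 -0.2345 -0.895" --pt "0.04 0.127 0.001 0 0.112 -0.2345 -0.895" --pt "0.04 0.127 0.001 0.03 0.112 -0.2345 -0.895" --pt "0.04 0.127 0.001 0.06 0.112 -0.2345 -0.895" --pt "0.04 0.127 0.001 0.09 0.112 -0.2345 -0.895" --pt "0.04 0.127 0.001 0.1065 0.112 -0.2345 -0.895" --pt "0.04 0.127 0.001 0.1065 0.112 -0.2345 -0.895" --pt "0.04 0.127 0.001 0.1065 0.112 -0.2345 -0.895" --pt "0.04 0.127 0.001 0.1065 0.112 -0.2345 -0.895" --pt "0.04 0.127 0.001 0.1065 0.112 -0.2345 -0.895"

```text
time_s: 7.25
tcp_pos: [0.436, -0.0579, 0.1101]
orientation: [[-0.601, -0.758, 0.252], [-0.783, 0.622, -0.0], [-0.157, -0.198, -0.968]]
force: [-0.2, 0.8, -0.4]
finger_gap: 0.432
finger_force: 0.0
```

Run:
```python
from h import *
c=cams.get_calibration('wrist');p,d=cams.read_camera('wrist')
cv2.imwrite('pics/w3.png',p[:,:,::-1]);np.savez('w3.npz',p=p,d=d,**c)
s=readout.sense(); print(s['joint_positions'])
shift(np.array([.450,-.0575,.048]),.015,.9)
```

```text
[ 0.1983  0.323  -0.1231  2.3204  0.0713  0.2467  2.4904]
t 7.3 tcp [ 0.4359 -0.0579  0.1101] goal [ 0.4462 -0.0575  0.0625] shift [0.0009 0.0018 0.0487] rot [-0.0018  0.0011  0.    ]
```

View pics/w3.png

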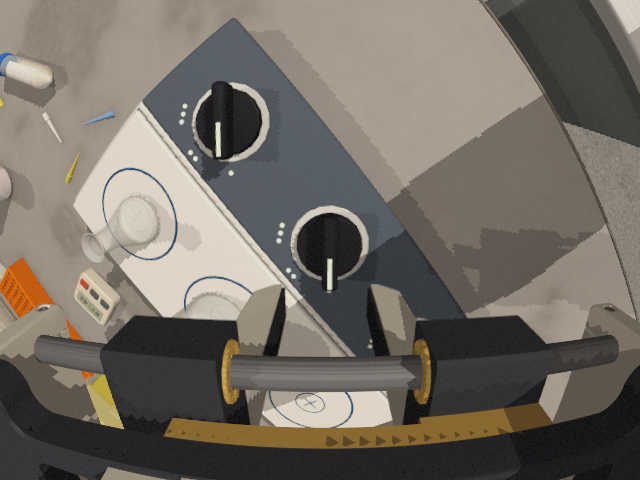

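The view shows the middle knob's bar upright at x≈329, centred between the fingers and parallel to the pads. Next: descend and grip.

Request:
move_arm --pt "0.04 0.001 0.0015 0.02 0 0 0" --pt "0.04 0.001 0.0015 0.035 0 0 0" --pt "0.04 0.001 0.0015 0.044 0 0 0" --pt "0.04 0.001 0.0015 0.049 0 0 0" --pt "0.04 0.001 0.0015 0.049 0 0 0" --pt "0.04 0.001 0.0015 0.049 0 0 0"

```text
time_s: 7.8
tcp_pos: [0.4456, -0.0578, 0.0615]
orientation: [[-0.602, -0.758, 0.251], [-0.783, 0.622, -0.0], [-0.156, -0.196, -0.968]]
force: [-0.4, 0.6, -0.5]
finger_gap: 0.429
finger_force: 0.0
```

Request:
move_arm --pt "0.02 0 0 0 0 0 0" --pt "0.01 0 0 0 0 0 0" --pt "0.005 0 0 0 0 0 0" --pt "0.005 0 0 0 0 0 0" --pt "0.005 0 0 0 0 0 0" --pt "0.005 0 0 0 0 0 0" --pt "0.005 0 0 0 0 0 0" --squeeze 25

```text
time_s: 8.38
tcp_pos: [0.4452, -0.0577, 0.061]
orientation: [[-0.602, -0.759, 0.25], [-0.784, 0.621, 0.0], [-0.155, -0.196, -0.968]]
force: [-0.5, -0.2, -0.8]
finger_gap: 0.058
finger_force: 0.0
```

Gap is 5 mm with no force, so the bar isn't between the pads. I'll look with a composite.

Run:
```python
from h import *
c=cams.get_calibration('wrist')
w,dw=cams.read_camera('wrist'); s,ds=cams.read_camera('scene')
np.savez('w4.npz',p=w,d=dw,**c)
A=cv2.resize(w[180:400,220:440],(400,400),interpolation=cv2.INTER_CUBIC); B=cv2.resize(s[200:360,210:370],(400,400),interpolation=cv2.INTER_CUBIC)
cv2.imwrite('pics/c4.png',np.hstack([A,B])[:,:,::-1])
```

```text
(no output)
```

View pics/c4.png

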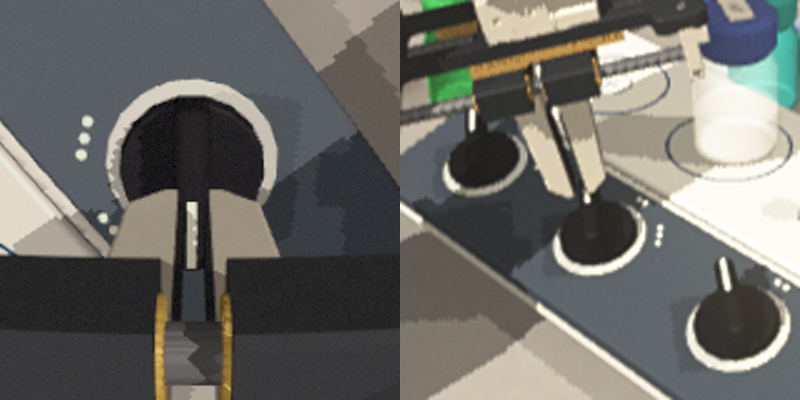

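The composite shows the finger pads almost shut near the bar's pointer end, white line visible between them (wrist crop (192,235)). I'll check where the tips actually are.

Run:
```python
from h import *
f=np.load('w4.npz'); p=f['p']; d=f['d']; c={k:f[k] for k in('intrinsics','xyz','rotation')}
cs=cams.get_calibration('scene')
def proj(c,X):
    q=c['rotation'].T@(X-c['xyz']); K=c['intrinsics']; return np.array([K[0,2]+K[0,0]*q[0]/-q[2],K[1,2]+K[0,0]*q[1]/q[2]])
def fproj(c,X):
    q=c['rotation'].T@(X-c['xyz']); K=c['intrinsics']; t=np.arctan2(np.hypot(q[0],q[1]),-q[2]); u=np.array([q[0],-q[1]])/np.hypot(q[0],q[1]); return K[:2,2]+K[0,0]*t*u
s=readout.sense(); t=np.array(s['tcp_pos']); print(s['time_s'],t,s['finger_gap'],s['finger_force'],s['force'],s['moment'])
cw=lambda x:((x-[220,180])*400/220); sw=lambda x:((x-[210,200])*2.5+[400,0])
P=np.array([.45,-.0575,.048]); b=np.cos(.9)*U+np.sin(.9)*L
for n,X in [('tcp',t),('P',P),('barT+',P+.031*N+.026*b),('barT-',P+.031*N-.026*b),('barTop',P+.031*N)]: print(n,X,'w',cw(fproj(c,X)),'s',sw(proj(cs,X)))
ax=-c['rotation'][:,2]
def pt(u,v):
    u,v=np.array([u,v])*220/400+[220,180]; dd=d[int(round(v)),int(round(u))]; r=fray(c,u,v); X=c['xyz']+r*dd/(r@ax); q=X-P; return X,'h',q@N,'along',q@b
for n,(u,v) in dict(bartop=(192,150),bar2=(192,120),bar3=(192,180),line=(192,235),fl=(150,215),fl2=(160,196),fr=(238,215),fr2=(225,195),pad=(182,215),skirt=(150,150),panel=(60,60)).items(): print(n,*pt(u,v))
```

```text
8.4833 [ 0.4452 -0.0577  0.061 ] 0.05728380158881276 0.0 [-0.6131 -0.1461 -0.1738] [ 0.0311  0.2478 -0.0254]
tcp [ 0.4452 -0.0577  0.061 ] w [192.2511 175.7964] s [593.5309 223.6354]
P [ 0.45   -0.0575  0.048 ] w [189.3912 164.0957] s [600.3152 237.4833]
barT+ [ 0.4579 -0.0371  0.0821] w [189.0448 277.4989] s [585.134 172.297]
barT- [ 0.4266 -0.0779  0.074 ] w [188.8265 114.242 ] s [591.214  233.7409]
barTop [ 0.4422 -0.0575  0.078 ] w [188.923  199.9966] s [588.0928 202.1983]
bartop [ 0.4329 -0.0687  0.0742] h 0.029660625432991052 along -0.014984173325103265
bar2 [ 0.4277 -0.0756  0.0723] h 0.029102654547401987 along -0.023775220219945388
bar3 [ 0.438  -0.0617  0.0764] h 0.0304572134721653 along -0.006068680836019433
line [ 0.4489 -0.0477  0.0788] h 0.030101377384643246 along 0.011816158385341384
fl [ 0.4359 -0.0705  0.1089] h 0.062447764776530156 along -0.009233538014908867
fl2 [ 0.4366 -0.0699  0.0982] h 0.05196518054332642 along -0.009937842072265703
fr [ 0.4191 -0.0576  0.1055] h 0.06343197857199057 along -0.009683495579720602
fr2 [ 0.4244 -0.0591  0.0934] h 0.05035378398680754 along -0.009563139115926933
pad [ 0.4314 -0.0647  0.1048] h 0.05961856307270959 along -0.00800312381586988
skirt [ 0.452  -0.0717  0.0587] h 0.009835530355835091 along -0.008282722025080212
panel [ 0.4609 -0.1116  0.0499] h -0.0009124783549883876 along -0.0354897497794074
```

Run:
```python
from h import *
cs=cams.get_calibration('scene'); s,d=cams.read_camera('scene'); np.savez('s5.npz',p=s,d=d)
P=np.array([.45,-.0575,.048]); b=np.cos(.9)*U+np.sin(.9)*L; y=np.cross(N,b)
# all cloud points near the knob axis
vs,us=np.nonzero(d>0); K=cs['intrinsics']
q=np.stack([(us-K[0,2])/K[0,0],-(vs-K[1,2])/K[0,0],-np.ones(len(us))],1)*d[vs,us][:,None]
X=q@cs['rotation'].T+cs['xyz']; r=X-P; h=r@N; l=r@b; t=r@y
for h0 in np.arange(.0,.1,.005):
    m=(abs(l)<.035)&(abs(t)<.035)&(h>=h0)&(h<h0+.005)
    br=m&(s[vs,us].min(1)>100)
    print('%.3f n %d'%(h0,m.sum()),'bright',br.sum(), 'along',np.round(np.percentile(l[br],[5,50,95]),3) if br.sum() else '', 'across',np.round(np.percentile(t[br],[5,50,95]),3) if br.sum() else '')
```

```text
0.000 n 315 bright 177 along [-0.027 -0.017  0.011] across [-0.027 -0.004  0.027]
0.005 n 371 bright 2 along [-0.006 -0.006 -0.006] across [0.024 0.024 0.024]
0.010 n 46 bright 0 along  across 
0.015 n 32 bright 0 along  across 
0.020 n 27 bright 0 along  across 
0.025 n 132 bright 4 along [0.003 0.004 0.009] across [0.001 0.002 0.002]
0.030 n 21 bright 5 along [0.005 0.006 0.007] across [0.    0.001 0.003]
0.035 n 0 bright 0 along  across 
0.040 n 0 bright 0 along  across 
0.045 n 18 bright 13 along [-0.009 -0.008 -0.006] across [-0.006  0.006  0.011]
0.050 n 42 bright 33 along [-0.01  -0.008 -0.008] across [-0.01  -0.002  0.015]
0.055 n 61 bright 51 along [-0.01  -0.009 -0.003] across [-0.015 -0.003  0.017]
0.060 n 62 bright 51 along [-0.01  -0.008 -0.007] across [-0.015 -0.003  0.017]
0.065 n 59 bright 49 along [-0.01  -0.009 -0.007] across [-0.016  0.006  0.018]
0.070 n 63 bright 54 along [-0.011 -0.009 -0.007] across [-0.015 -0.003  0.017]
0.075 n 74 bright 63 along [-0.01  -0.009 -0.007] across [-0.015  0.006  0.018]
0.080 n 60 bright 47 along [-0.01  -0.008 -0.007] across [-0.016  0.005  0.018]
0.085 n 72 bright 62 along [-0.01  -0.009 -0.007] across [-0.017 -0.004  0.018]
0.090 n 71 bright 55 along [-0.01  -0.009 -0.007] across [-0.016 -0.004  0.019]
0.095 n 77 bright 64 along [-0.01  -0.009 -0.006] across [-0.017  0.007  0.019]
```

Both depth views agree: the real finger tips end about 45 mm above the panel, while the reported TCP says 13 mm, a 32 mm difference. I'll check the body's clearance before going lower by that amount.

Run:
```python
from h import *
cs=cams.get_calibration('scene'); f=np.load('s5.npz'); s,d=f['p'],f['d']
P=np.array([.45,-.0575,.048]); b=np.cos(.9)*U+np.sin(.9)*L; y=np.cross(N,b)
vs,us=np.nonzero(d>0); K=cs['intrinsics']
q=np.stack([(us-K[0,2])/K[0,0],-(vs-K[1,2])/K[0,0],-np.ones(len(us))],1)*d[vs,us][:,None]
X=q@cs['rotation'].T+cs['xyz']; r=X-P; h=r@N; l=r@b; t=r@y
for h0 in np.arange(.07,.22,.01):
    m=(abs(l)<.05)&(abs(t)<.11)&(h>=h0)&(h<h0+.01)
    print('%.3f n %d'%(h0,m.sum()),'along',np.round(np.percentile(l[m],[2,98]),3),'across',np.round(np.percentile(t[m],[2,98]),3)) if m.sum() else 0
f=np.load('w4.npz')
```

```text
0.070 n 137 along [-0.011  0.003] across [-0.017  0.019]
0.080 n 132 along [-0.011  0.005] across [-0.017  0.019]
0.090 n 148 along [-0.01   0.005] across [-0.018  0.02 ]
0.100 n 163 along [-0.01   0.005] across [-0.018  0.02 ]
0.110 n 75 along [-0.01   0.004] across [-0.018  0.02 ]
0.120 n 11 along [-0.011  0.008] across [-0.023  0.008]
0.130 n 214 along [-0.036  0.004] across [-0.083  0.086]
0.140 n 1006 along [-0.036  0.028] across [-0.08   0.082]
0.150 n 767 along [-0.036  0.017] across [-0.085  0.087]
0.160 n 973 along [-0.036  0.018] across [-0.088  0.09 ]
0.170 n 2465 along [-0.035  0.032] across [-0.09   0.093]
0.180 n 342 along [-0.024  0.006] across [-0.039  0.017]
0.190 n 358 along [-0.025  0.003] across [-0.039  0.017]
0.200 n 64 along [-0.025  0.016] across [-0.039  0.015]
0.210 n 339 along [-0.037  0.016] across [-0.039  0.016]
```

The body sits 85 mm behind the tips, as specified, so the whole gripper is simply 32 mm higher than reported. Next I open, go down 31 mm more and grip.

Request:
move_arm --pt "0.04 0 0 0 0 0 0" --pt "0.04 0 0 0 0 0 0" --pt "0.04 0 0 0 0 0 0" --pt "0.04 0 0 0 0 0 0" --pt "0.04 0 0 0.01 0 0 0" --pt "0.04 0 0 0.018 0 0 0" --pt "0.04 0 0 0.024 0 0 0" --pt "0.04 0 0 0.028 0 0 0" --pt "0.04 0 0 0.03 0 0 0" --pt "0.04 0 0 0.03 0 0 0" --pt "0.04 0 0 0.03 0 0 0"

```text
time_s: 9.45
tcp_pos: [0.4533, -0.0578, 0.0329]
orientation: [[-0.602, -0.759, 0.248], [-0.783, 0.621, 0.0], [-0.155, -0.194, -0.969]]
force: [0.1, -0.3, 0.7]
finger_gap: 0.428
finger_force: 0.0
```

Request:
move_arm --pt "0.02 0 0 0 0 0 0" --pt "0.01 0 0 0 0 0 0" --pt "0.005 0 0 0 0 0 0" --pt "0.005 0 0 0 0 0 0" --pt "0.005 0 0 0 0 0 0" --pt "0.005 0 0 0 0 0 0" --pt "0.005 0 0 0 0 0 0" --squeeze 25

```text
time_s: 10.03
tcp_pos: [0.4531, -0.0577, 0.033]
orientation: [[-0.602, -0.759, 0.248], [-0.784, 0.621, 0.0], [-0.155, -0.194, -0.969]]
force: [-1.7, 0.1, 2.5]
finger_gap: 0.116
finger_force: 25.0
```

The bar is gripped (10.8 mm, 25 N). Next: turn 0.9 rad clockwise.

Request:
move_arm --pt "0.005 0 0 0 0 0 0.09" --pt "0.005 0 0 0 0 0 0.18" --pt "0.005 0 0 0 0 0 0.27" --pt "0.005 0 0 0 0 0 0.36" --pt "0.005 0 0 0 0 0 0.45" --pt "0.005 0 0 0 0 0 0.54" --pt "0.005 0 0 0 0 0 0.63" --pt "0.005 0 0 0 0 0 0.72" --pt "0.005 0 0 0 0 0 0.8" --pt "0.005 0 0 0 0 0 0.86" --pt "0.005 0 0 0 0 0 0.9" --pt "0.005 0 0 0 0 0 0.9" --pt "0.005 0 0 0 0 0 0.9"

```text
time_s: 11.12
tcp_pos: [0.4533, -0.058, 0.033]
orientation: [[-0.969, -0.001, 0.248], [-0.001, 1.0, 0.0], [-0.248, -0.0, -0.969]]
force: [-1.7, -0.8, 2.8]
finger_gap: 0.115
finger_force: 25.0
```

Request:
move_arm --pt "0.02 0 0 0 0 0 0" --pt "0.035 0 0 0 0 0 0" --pt "0.04 0 0 0 0 0 0" --pt "0.04 0 0 0 0 0 0" --pt "0.04 0 0 -0.015 0 0 0" --pt "0.04 0 0 -0.035 0 0 0" --pt "0.04 0 0 -0.055 0 0 0" --pt "0.04 0 0 -0.075 0 0 0" --pt "0.04 0 0 -0.075 0 0 0" --pt "0.04 0 0 -0.075 0 0 0"

```text
time_s: 11.95
tcp_pos: [0.4351, -0.0577, 0.1063]
orientation: [[-0.968, -0.001, 0.25], [-0.001, 1.0, 0.0], [-0.25, -0.0, -0.968]]
force: [-0.2, -0.1, 0.1]
finger_gap: 0.433
finger_force: 0.0
```

Run:
```python
from h import *
w,_=cams.read_camera('wrist'); s,_=cams.read_camera('scene')
A=cv2.resize(w,(440,330)); B=cv2.resize(s[150:390,190:470],(360,309))
B=cv2.copyMakeBorder(B,0,21,0,0,cv2.BORDER_CONSTANT); cv2.imwrite('pics/end.png',np.hstack([A,B])[:,:,::-1])
s=readout.sense(); print(s['time_s'],s['tcp_pos'],s['finger_gap'])
```

```text
12.05 [ 0.4344 -0.0576  0.1049] 0.4339337950241344
```

View pics/end.png

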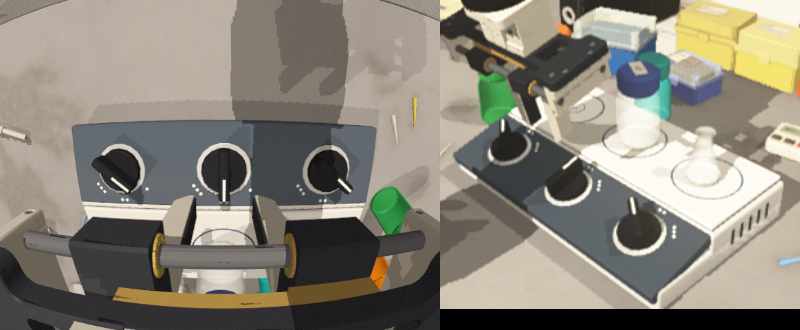

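The middle knob's pointer is uphill at the two dots (wrist half (224,190)) and the outer knobs are still off. The bottle stands upright in the middle circle, the flask is untouched, and the gripper is clear.

```bash
python3 -c "
from station import job_done
print(job_done())"
```

```text
the job is handed in; nothing more can be done
None
```

The bottle was slid to the middle circle and stands about 2 mm off its centre. The middle knob rests in the first step, the flask and outer knobs are untouched, and the job was handed in at about 12 s; no verdict was returned.

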